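# Press the keypad with the spring-centred hand valve

### The arm

A 6-joint arm with a two-finger parallel gripper is mounted at the origin on a cart in front of the work surface, level with it; the furniture and walls round the work are solid. World frame = base frame: x ahead of the robot, y to its left, z up, the work surface at z = 0. Lengths are in m, angles in rad, forces in N, time in s.
With the tool pointing down it reaches from about 0.275 to 0.75 m from the base axis. Payload 10.2 kg.
Tool frame: the origin (TCP) lies on the mounting face of the last link; the fingertips stand 173 mm ahead of it and the grasp point (between the pads) lies 155 mm ahead of it; z points along the fingers, y is the direction in which the jaws open and shut (so a half turn about z gives the same grasp; the last joint's range is limited). The gripper opens to 85 mm and grips with 20 to 120 N. Pads are 22 mm wide; open, the fingers measure 114 mm over their backs; the gripper's body (76 mm by 85 mm) begins 54 mm behind the grasp point. The pads swing forward as they close: fully open they stand 13 mm farther back than shut.
Start: joints at [0.946, 0.313, 1.498, -0, 1.331, -0.223], TCP at [0.205, 0.483, 0.405] pointing down, gripper open.
Joint ranges: [-2.94, 2.94], [-0.97, 2.17], [0.19, 2.56], [-1.23, 4.37], [0.02, 3.11], [-2.88, 2.88]. Speed limits (rad/s): [2.39, 2.39, 3.01, 3.14, 3.14, 3.14].

### API

Orientations are given as a 3x3 rotation matrix whose columns are the frame's x, y, z axes.
In Python, from station import bot gives the robot as it stands.
- The arm moves only by the shell command python3 -m pendant 'ROWS'. ROWS is JSON, one flat list of numbers, 7 for each row, row after row: the turn, a rotation vector about the tool's x, y, z in rad, then the shift along the tool's x, y, z in mm, then the finger opening in mm, from 0 to 85.4. A call has 1 to 8 rows; each row shifts and turns the commanded pose from where the row before left it, along the tool's axes as they then stand; what a row does not reach is not made up. A row lasts 1/12 s, in which the tool goes at most 41.7 mm and 7.16 degrees, less where a joint would pass 70% of its speed; a pose out of reach is approached as far as the arm can. A call with a gripper value outside its range is refused whole. The fingers move at their own pace and stop on an object; the grip force is fixed at half the most. Time passes only in rows, so rows that do not move let the fingers close. It gives the time, the measured TCP pose, the force and the opening at its end, in the units of the state.
- bot.sense(): the state, without advancing time (a new reading comes with each control period).
- bot.get_image(name): name is "scene" or "top" or "wrist"; returns a dict with "color" (400x640x3 uint8, red, green, blue), "range_z" (400x640 float32, m along the optical axis (not along the pixel's ray), 0 where there is no reading), "camera_matrix" (3x3 intrinsics, pixels), "camera_from_world" (4x4, takes a point from world to camera coordinates); the wrist camera has in their place "T_tool_cam" (4x4, takes a point from camera to tool coordinates, whose origin is the TCP and whose axes are the flange's). Camera axes: x right, y down, z forward; pixel columns grow to the right and rows downward; lengths in m; the calibration is good to about 2 mm. A picture is of the moment at which its call begins: read the wrist's pose just before it.
- bot.hand_in(): hands the job in, once; it reports no verdict.
The state is a dict: "clock": time; "joint_positions": joint angles; "qvel": joint speeds; "joint_efforts": joint torques, N m; "position": TCP position; "tcp_rot": TCP orientation; "ft_force": force on the tool from outside, world axes, zero at the start; "moment": the same for the moment, N m; "finger_gap": opening from 0.0 (shut) to 1.0 (fully open).
Only numpy, scipy, OpenCV 4.12 (cv2) and the standard library are available. Lean on these libraries where they do the work, as an engineer would, in place of code of your own. Each camera call takes 0.05 s, during which the arm holds its last target.

### The job

The keypad in the little air press with the blue knob has just been glued. Push that press's lever all the way over towards the green end of its valve, hold it there for at least two seconds, then let it spring back to the middle by itself and move away. Do not swing it towards the black end, and leave the lever with the yellow knob alone.

Things in the scene. Friction and masses are not known exactly. Their poses are not given: they have to be found in the camera images.
- blue_press_knob (a point): Centre of the blue ball knob (32 mm across) on the lever of the press that holds the white keypad; at rest 150 mm above the bench, 100 mm above its pivot (9 mm steel rod). At rest z is up, y points to the green end cap of the valve (about the robot's left), -y to the black one, +x to the 117 mm high press frame, which begins 44 mm from the knob's centre. Axes turn with the lever.
- blue_press_lever (a joint): Angle of the blue-knobbed lever, rad: 0 upright (where its spring brings it), + towards the green end, stops at 0.6 and -0.6. Spring 1.2 N m/rad: about 7 N sideways at the knob holds it at the stop; the knob has then gone 56 mm sideways and dropped 17 mm, and the pad is down on the keypad. Let go, it is back in the middle within 0.5 s.
- yellow_press_knob (a point): Centre of the yellow ball knob of the other, equal press, which holds a black speaker capsule; same sizes and axes. Not to be used. The presses may stand either way round. The valve block under either knob is 46 mm high and 102 mm wide along y; beside a knob along y nothing of its press is higher.
- yellow_press_lever (a joint): Angle of the yellow-knobbed lever, rad, same meaning; must stay near 0.

How it is judged:
On the way, in this order (a step that is already met when the one before it is completed fails the run):
1. the blue-knobbed lever is held over towards the green end (beyond 0.42 of its 0.6 rad) for 1.5 s without a break (value of joint blue_press_lever above 0.42 rad), for 1.5 s.
2. the lever is back in the middle (value of joint blue_press_lever between -0.08 and 0.08 rad), for 0.2 s.
At the end, for the whole second after the job is handed in: The blue-knobbed lever, after having been held over towards green, is at rest within 0.08 rad of the middle, and the yellow-knobbed lever is in the middle too (within 0.08 rad) (all of step 2 and velocity of joint blue_press_lever between -0.1 and 0.1 rad/s and value of joint yellow_press_lever between -0.08 and 0.08 rad); the robot touches nothing.
It fails at once if the blue-knobbed lever is swung towards the black end (beyond 0.25 rad) (value of joint blue_press_lever below -0.25 rad).
It fails at once if the yellow-knobbed lever is moved (beyond 0.2 rad either way) (value of joint yellow_press_lever above 0.2 rad or value of joint yellow_press_lever below -0.2 rad).
It also fails if it takes over 32 s, if anything falls off the work surface, if the arm or the gripper's body presses on something with over 40 N, if the wrist force passes 120 N, or if a joint passes its speed limit or range.

## Working session

There is one attempt and no reset: what is moved stays moved. The work goes in short steps, Python scripts to look and compute and a shell command to move; the robot and the scene stay as the last step left them, time stands still between calls to the robot, and variables do not carry over. Pictures are saved under pics/ and viewed, and the job is handed in when it is done.

```bash
mkdir -p pics; python3 - <<'E'
from station import bot
import cv2,numpy as np
s=bot.sense();print(s['clock'],s['position'],np.round(s['tcp_rot'],3),s['finger_gap'])
for n in('scene','top'):
    d=bot.get_image(n);np.savez(f'{n}.npz',**{k:v for k,v in d.items()})
    cv2.imwrite(f'pics/{n}0.png',d['color'][:,:,::-1])
E
```

```text
0.0 [0.20529174 0.48315396 0.40412963] [[-0.92   0.391 -0.001]
 [ 0.391  0.92  -0.001]
 [ 0.    -0.001 -1.   ]] 0.9978737956572173
```

View pics/scene0.png

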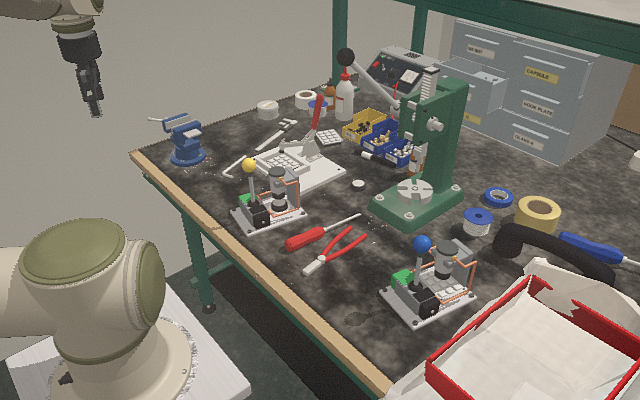

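View pics/top0.png

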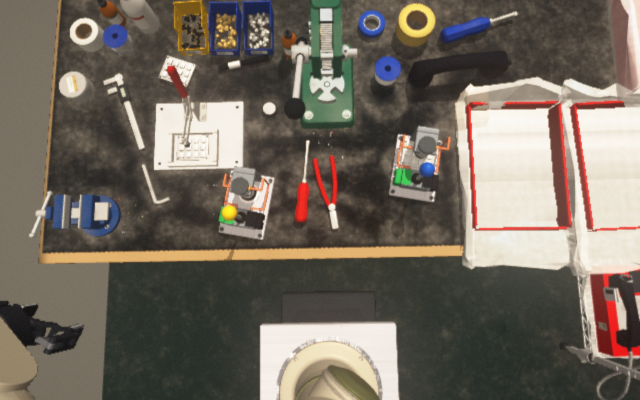

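The scene view shows the blue knob at about (421,243) and the yellow one at (249,165). In the top view they are at (427,170) and (229,213). The blue press's green cap is on the left side in the top view, at about (402,177). Next I'll measure their positions.

```bash
cat > h.py <<'E'
import numpy as np,cv2
def ray(d,u,v):
    T=d['camera_from_world'];R=T[:3,:3];c=-R.T@T[:3,3]
    r=R.T@np.linalg.inv(d['camera_matrix'])@np.array([u,v,1.]);return c,r
def blob(img,lo,hi,win):
    h=cv2.cvtColor(img,cv2.COLOR_RGB2HSV);m=cv2.inRange(h,lo,hi);w=np.zeros_like(m);x0,x1,y0,y1=win;w[y0:y1,x0:x1]=m[y0:y1,x0:x1]
    n,l,s,c=cv2.connectedComponentsWithStats(w);i=1+np.argmax(s[1:,4]);return c[i],s[i],l==i
def tri(a,b):
    A=[];B=[]
    for c,r in(a,b):
        r=r/np.linalg.norm(r);P=np.eye(3)-np.outer(r,r);A.append(P);B.append(P@c)
    p=np.linalg.solve(A[0]+A[1],B[0]+B[1]);return p,[np.linalg.norm(A[i]@p-B[i])*1e3 for i in(0,1)]
E
python3 - <<'E'
from h import *
S=np.load('scene.npz');T=np.load('top.npz')
for nm,lo,hi,ws,wt in(('blue',(100,120,40),(125,255,255),(405,440,228,260),(412,442,155,185)),('yellow',(20,120,80),(35,255,255),(235,265,152,178),(215,245,200,226))):
    rs=[]
    for d,w in((S,ws),(T,wt)):
        c,s,m=blob(d['color'],lo,hi,w);cc,r=ray(d,*c);z=np.median(d['range_z'][m]);print(nm,c,s,'z=.15:',cc+r*(.15-cc[2])/r[2],'depth',cc+r*z);rs.append((cc,r))
    print(tri(*rs))
# green cap / plate outline from top
for nm,w in(('bluepress',(385,445,120,210)),('yel',(212,275,160,245))):
    c,s,m=blob(T['color'],(50,120,60),(75,255,255),w);cc,r=ray(T,*c);print(nm,'green',c,s,cc+r*(.04-cc[2])/r[2])
im=T['color'][100:260,200:460,::-1];cv2.imwrite('pics/crop.png',cv2.resize(im,None,fx=3,fy=3,interpolation=cv2.INTER_CUBIC))
im=S['color'][220:340,360:500,::-1];cv2.imwrite('pics/crop2.png',cv2.resize(im,None,fx=4,fy=4,interpolation=cv2.INTER_CUBIC))
E
```

```text
blue [421.5 243.5] [413 235  18  18 258] z=.15: [ 0.48353275 -0.21628983  0.15      ] depth [ 0.47627664 -0.22129814  0.15745284]
blue [426.72049689 169.33540373] [420 163  14  14 161] z=.15: [ 0.48249646 -0.21358848  0.15      ] depth [ 0.48000177 -0.21056639  0.16233459]
(array([ 0.48375422, -0.21478535,  0.14850558]), [np.float64(1.2083399540552406), np.float64(1.208339954055111)])
yellow [248.41818182 164.69090909] [242 158  14  14 165] z=.15: [0.400333   0.19650368 0.15      ] depth [0.39590451 0.18894529 0.15536668]
yellow [229.03664921 212.5078534 ] [222 205  16  16 191] z=.15: [0.400557   0.20004321 0.15      ] depth [0.3993311  0.19721173 0.16162415]
(array([0.40149925, 0.20014303, 0.14775908]), [np.float64(0.8343693413694586), np.float64(0.8343693413695288)])
bluepress green [402.46558704 176.56680162] [394 169  18  16 247] [ 0.48870185 -0.18273643  0.04      ]
yel green [223.89552239 218.47761194] [218 207  16  17  67] [0.39834953 0.23877135 0.04      ]
```

View pics/crop.png

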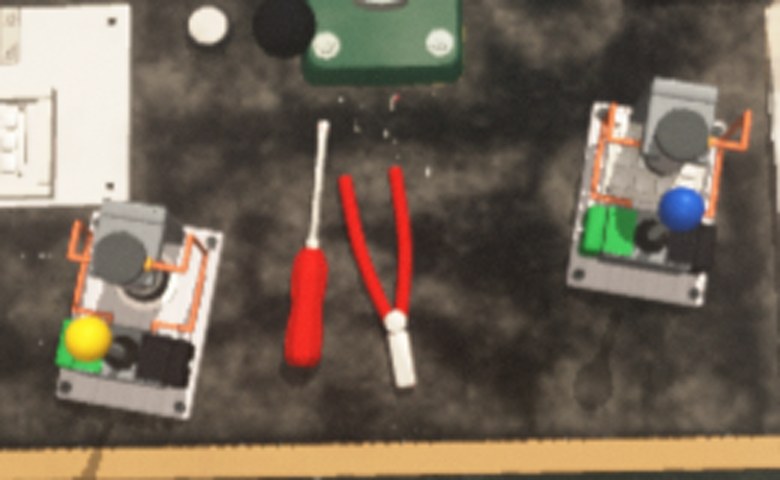

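View pics/crop2.png

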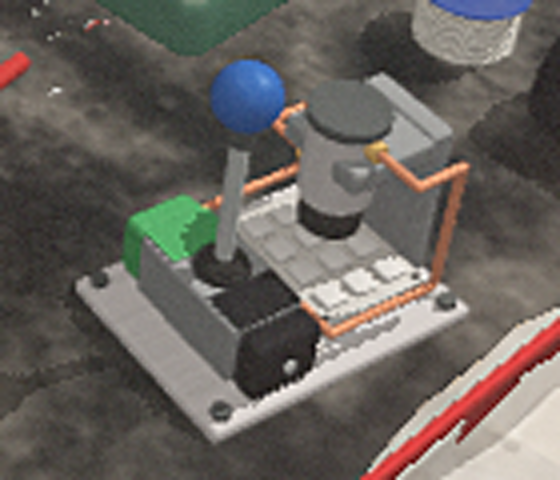

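```bash
python3 - <<'E'
from h import *
from station import bot
T=np.load('top.npz');z=T['range_z'];v,u=np.mgrid[:400,:640]
K=T['camera_matrix'];M=T['camera_from_world']
P=np.stack([(u-K[0,2])/K[0,0]*z,(v-K[1,2])/K[1,1]*z,z],-1)-M[:3,3];W=P@M[:3,:3];W=W[z>0]
np.set_printoptions(precision=2,suppress=True)
for y0 in np.arange(-.46,.5,.06):
    print('y',round(y0,2),[round(float(W[(abs(W[:,1]-y0)<.03)&(abs(W[:,0]-x0)<.03)][:,2].max(initial=-1)),2) for x0 in np.arange(.24,.72,.06)])
# press yaw: gray front plate / box fit around blue press: white/gray base plate
for nm,w in(('b',(385,445,160,210)),('y',(212,275,160,245))):
    hsv=cv2.cvtColor(T['color'],cv2.COLOR_RGB2HSV)
    g=cv2.inRange(hsv,(50,120,60),(75,255,255))
    k=cv2.inRange(hsv,(0,0,95),(180,50,255));q=np.zeros_like(k);x0,x1,y0,y1=w;q[y0:y1,x0:x1]=k[y0:y1,x0:x1]
    pts=cv2.findNonZero(q);print(nm,cv2.minAreaRect(pts))
def g(u,v):
    c,r=ray(T,u,v);return c+r*(.008-c[2])/r[2]
# front plate edge corners from crop (x/3+200, y/3+100)
a=g(570/3+200,285/3+100);b=g(702/3+200,304/3+100);print(a,b,'yaw',np.degrees(np.arctan2(-(a-b)[0],(a-b)[1])))
E
```

```text
y -0.46 [-0.69, 0.04, 0.07, 0.02, 0.02, 0.02, 0.02, 0.11]
y -0.4 [-0.69, 0.04, 0.07, 0.02, 0.02, 0.02, 0.02, 0.1]
y -0.34 [-0.69, 0.04, 0.07, 0.07, 0.07, 0.07, 0.07, 0.09]
y -0.28 [-0.69, 0.01, 0.01, 0.02, 0.05, 0.11, 0.1, 0.01]
y -0.22 [-0.69, 0.01, 0.01, 0.01, 0.17, 0.12, 0.11, 0.01]
y -0.16 [-0.69, 0.01, 0.01, 0.01, 0.05, 0.08, 0.08, 0.01]
y -0.1 [-0.69, 0.01, 0.01, 0.01, 0.01, 0.01, 0.01, 0.03]
y -0.04 [-0.69, 0.01, 0.02, 0.02, 0.02, 0.02, 0.04, 0.29]
y 0.02 [-0.69, 0.01, 0.01, 0.03, 0.03, 0.42, 0.37, 0.31]
y 0.08 [-0.69, 0.01, 0.03, 0.03, 0.03, 0.41, 0.03, 0.26]
y 0.14 [-0.69, 0.01, 0.05, 0.1, 0.12, 0.01, 0.01, 0.02]
y 0.2 [-0.69, 0.01, 0.16, 0.17, 0.12, 0.1, 0.02, 0.02]
y 0.26 [-0.69, 0.01, 0.05, 0.05, 0.08, 0.04, 0.04, 0.02]
y 0.32 [-0.69, 0.01, 0.01, 0.01, 0.01, 0.09, 0.1, 0.17]
y 0.38 [0.49, 0.01, 0.01, 0.01, 0.01, 0.04, 0.04, 0.02]
y 0.44 [0.47, 0.01, 0.01, 0.01, 0.01, 0.02, 0.02, 0.02]
b ((413.57403564453125, 178.1237335205078), (47.01939392089844, 41.97517395019531), 7.765166282653809)
y ((243.0, 199.5), (79.0, 62.0), 90.0)
[ 0.45 -0.16  0.01] [ 0.43 -0.26  0.01] yaw -9.570251996885448
```

```bash
python3 -m pendant '[0,0,-0.0843,0,0,0,0, 0,0,-0.0843,0,0,0,0, 0,0,-0.0843,0,0,0,0]'; python3 -m pendant '[0,0,0,-12.7,-29.4,0,0, 0,0,0,-12.7,-29.4,0,0, 0,0,0,-12.7,-29.4,0,0, 0,0,0,-12.7,-29.4,0,0, 0,0,0,-12.7,-29.4,0,0, 0,0,0,-12.7,-29.4,0,0, 0,0,0,-12.7,-29.4,0,0]'
```

```text
clock: 0.35
position: [0.2053, 0.4832, 0.4044]
tcp_rot: [[-0.99, 0.144, -0.0], [0.144, 0.99, -0.001], [0.0, -0.001, -1.0]]
ft_force: [-0.6, -0.8, 0.2]
finger_gap: 0.604
clock: 0.93
position: [0.2626, 0.2651, 0.4045]
tcp_rot: [[-0.989, 0.148, -0.0], [0.148, 0.989, -0.0], [0.0, -0.0, -1.0]]
ft_force: [0.7, 0.0, 0.9]
finger_gap: -0.003
```

```bash
python3 -m pendant '[0,0,0,-12.7,-29.4,0,0, 0,0,0,-12.7,-29.4,0,0, 0,0,0,-12.7,-29.4,0,0, 0,0,0,-12.7,-29.4,0,0, 0,0,0,-12.7,-29.4,0,0, 0,0,0,-12.7,-29.4,0,0, 0,0,0,-12.7,-29.4,0,0]'; python3 -m pendant '[0,0,0,-16.7,-24.8,0,0, 0,0,0,-16.7,-24.8,0,0, 0,0,0,-16.7,-24.8,0,0, 0,0,0,-16.7,-24.8,0,0, 0,0,0,-16.7,-24.8,0,0, 0,0,0,-16.7,-24.8,0,0]';python3 -m pendant '[0,0,0,-16.7,-24.8,0,0, 0,0,0,-16.7,-24.8,0,0, 0,0,0,-16.7,-24.8,0,0, 0,0,0,-16.7,-24.8,0,0, 0,0,0,-16.7,-24.8,0,0, 0,0,0,-16.7,-24.8,0,0]'
python3 - <<'E'
from h import *
from station import bot
s=bot.sense();d=bot.get_image('wrist');cv2.imwrite('pics/w1.png',d['color'][:,:,::-1])
R=np.array(s['tcp_rot']);p=np.array(s['position']);print(p)
c,st,m=blob(d['color'],(100,120,40),(125,255,255),(0,640,0,400));print(c,st)
t=d['T_tool_cam'];r=R@t[:3,:3]@np.linalg.inv(d['camera_matrix'])@np.array([*c,1]);o=p+R@t[:3,3];k=o+r*(.15-o[2])/r[2];print('knob',k,'tool delta',R.T@(k-p))
E
```

```text
clock: 1.52
position: [0.3199, 0.0482, 0.4047]
tcp_rot: [[-0.989, 0.148, 0.0], [0.148, 0.989, -0.0], [-0.0, 0.0, -1.0]]
ft_force: [0.6, 0.5, -0.5]
finger_gap: -0.006
clock: 2.02
position: [0.3974, -0.1138, 0.4045]
tcp_rot: [[-0.989, 0.149, -0.0], [0.149, 0.989, 0.0], [0.0, 0.0, -1.0]]
ft_force: [-0.1, 0.4, 0.0]
finger_gap: -0.001
clock: 2.52
position: [0.4746, -0.2757, 0.4042]
tcp_rot: [[-0.989, 0.148, -0.001], [0.148, 0.989, 0.001], [0.001, 0.0, -1.0]]
ft_force: [-0.4, 0.2, -0.0]
finger_gap: 0.001
[ 0.47456152 -0.27565964  0.40423987]
[412.19670051 209.65736041] [ 390  188   45   44 1576]
knob [ 0.48352662 -0.21384869  0.15      ] tool delta [1.39453307e-04 6.23371256e-02 2.54269431e-01]
```

View pics/w1.png

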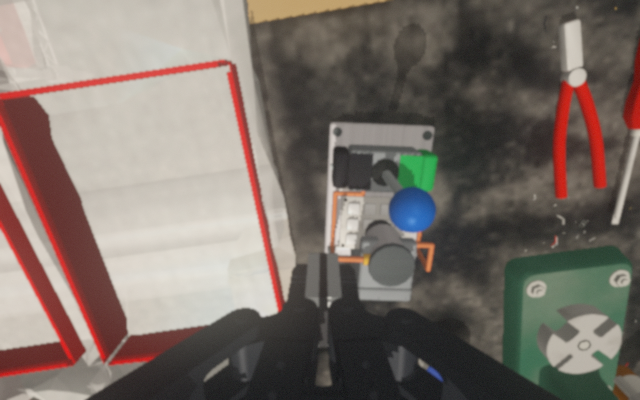

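Wrist view: the blue knob is at (412,210), 62 mm to the +y side of the closed fingers with no x offset. The press edges line up with the tool axes. I'll descend beside it on the black side.

```bash
python3 -m pendant '[0,0,0,0,0,27,0, 0,0,0,0,0,27,0, 0,0,0,0,0,27,0, 0,0,0,0,0,27,0, 0,0,0,0,0,0,0]'; python3 -m pendant '[0,0,0,0,7,0,0, 0,0,0,0,7,0,0, 0,0,0,0,7,0,0, 0,0,0,0,0,0,0]'
python3 - <<'E'
from h import *
from station import bot
for n in('scene','wrist'):
    d=bot.get_image(n);i=d['color'][:,:,::-1]
    if n=='scene': i=cv2.resize(i[180:340,340:540],None,fx=4,fy=4)
    cv2.imwrite(f'pics/{n}2.png',i[:600])
E
```

```text
clock: 2.98
position: [0.4733, -0.2736, 0.2918]
tcp_rot: [[-0.989, 0.149, -0.007], [0.149, 0.989, 0.006], [0.008, 0.005, -1.0]]
ft_force: [-0.5, 0.2, 0.4]
finger_gap: 0.003
clock: 3.32
position: [0.4777, -0.2521, 0.2982]
tcp_rot: [[-0.989, 0.147, 0.002], [0.147, 0.989, -0.001], [-0.002, -0.001, -1.0]]
ft_force: [0.8, 0.3, 0.3]
finger_gap: -0.003
```

View pics/scene2.png

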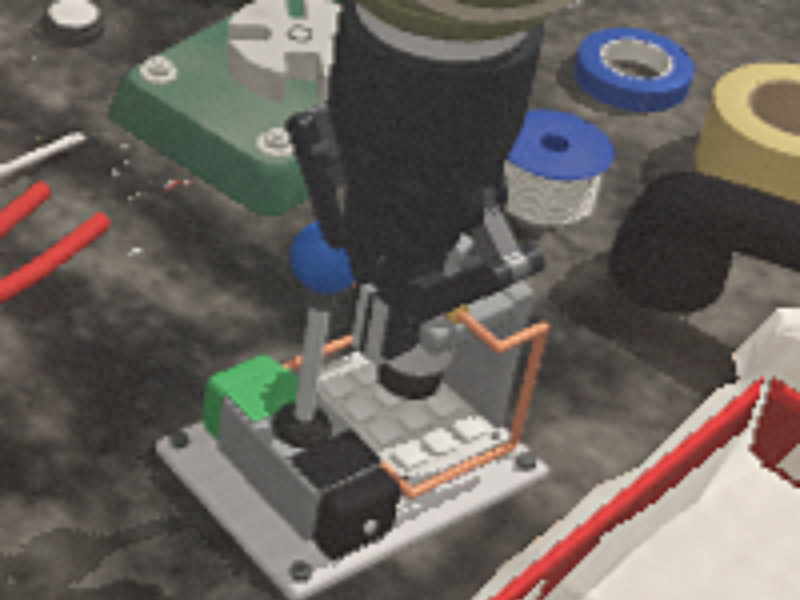

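View pics/wrist2.png

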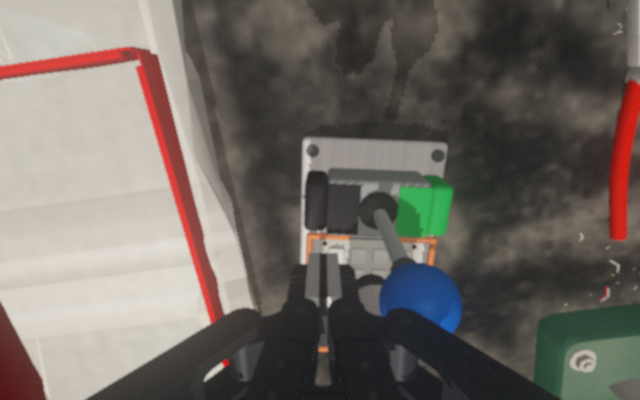

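Both views show the closed fingers beside the knob on the black side, clear of the frame. The knob is at (420,298) in the wrist view, and the lever is still upright. Now I'll push.

```bash
python3 -m pendant '[0,0,0,0,4,0,0, 0,0,0,0,4,0,0, 0,0,0,0,4,0,0, 0,0,0,0,4,0,0]';python3 -m pendant '[0,0,0,0,4,0,0, 0,0,0,0,4,0,0, 0,0,0,0,4,0,0, 0,0,0,0,4,0,0]'; python3 - <<'E'
from h import *
from station import bot
for n in('scene','wrist'):
    d=bot.get_image(n);i=d['color'][:,:,::-1]
    if n=='scene': i=cv2.resize(i[180:330,340:540],None,fx=4,fy=4)
    cv2.imwrite(f'pics/{n}3.png',i[:600])
print(bot.sense()['position'],bot.sense()['ft_force'])
E
```

```text
clock: 3.75
position: [0.4797, -0.2374, 0.2969]
tcp_rot: [[-0.989, 0.148, 0.0], [0.148, 0.989, -0.001], [-0.0, -0.0, -1.0]]
ft_force: [0.5, -1.0, 0.1]
finger_gap: 0.003
clock: 4.08
position: [0.4822, -0.2216, 0.2968]
tcp_rot: [[-0.989, 0.148, 0.001], [0.148, 0.989, -0.001], [-0.001, -0.001, -1.0]]
ft_force: [1.9, -3.3, -1.1]
finger_gap: 0.001
[ 0.48214661 -0.22141225  0.29673061] [ 1.82355629 -3.45232093  1.31353771]
```

View pics/scene3.png

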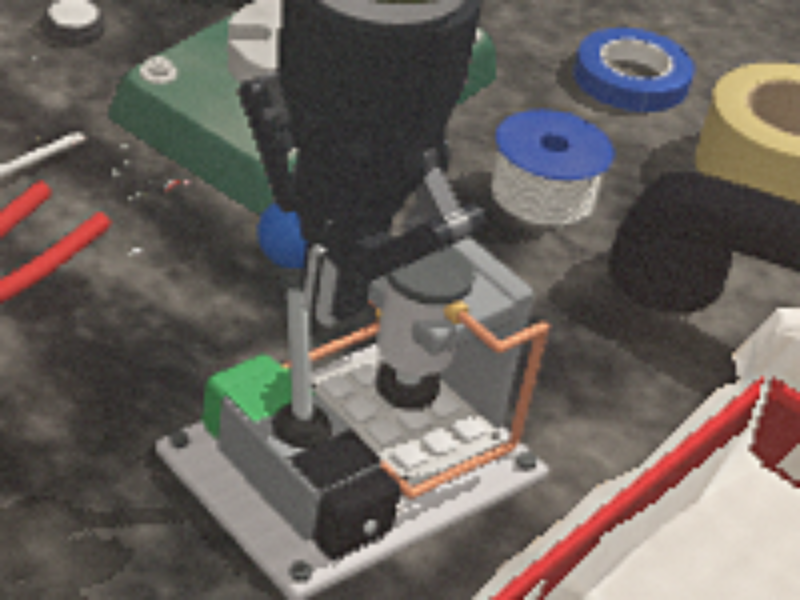

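View pics/wrist3.png

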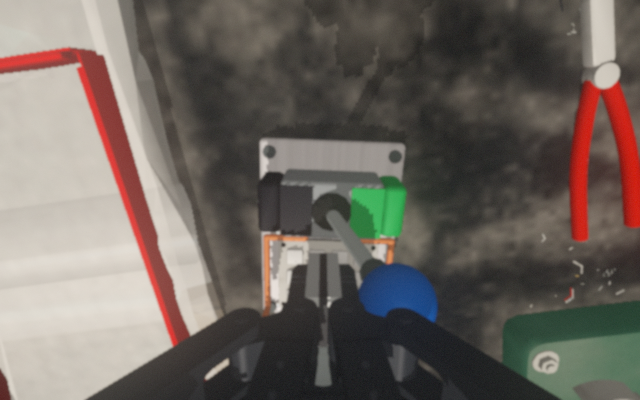

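The knob is now off upright towards green: the rod leans, and the force is about 4 N. Contact is on the finger side. I'll keep pushing.

```bash
python3 -m pendant '[0,0,0,0,4,0,0, 0,0,0,0,4,0,0, 0,0,0,0,4,0,0, 0,0,0,0,4,0,0]';python3 -m pendant '[0,0,0,0,4,0,0, 0,0,0,0,4,0,0, 0,0,0,0,4,0,0, 0,0,0,0,0,0,0]'; python3 - <<'E'
from h import *
from station import bot
for n in('scene','wrist'):
    d=bot.get_image(n);i=d['color'][:,:,::-1]
    if n=='scene': i=cv2.resize(i[180:330,340:540],None,fx=4,fy=4)
    cv2.imwrite(f'pics/{n}4.png',i[:600])
print(bot.sense()['position'],bot.sense()['ft_force'])
E
```

```text
clock: 4.52
position: [0.4842, -0.2059, 0.2962]
tcp_rot: [[-0.989, 0.148, -0.001], [0.148, 0.989, -0.0], [0.001, -0.0, -1.0]]
ft_force: [-0.0, -7.0, -4.9]
finger_gap: -0.001
clock: 4.85
position: [0.4859, -0.194, 0.296]
tcp_rot: [[-0.989, 0.148, -0.002], [0.148, 0.989, -0.001], [0.002, -0.001, -1.0]]
ft_force: [-1.0, -9.3, -5.1]
finger_gap: 0.002
[ 0.48585691 -0.19433128  0.29615606] [-1.79512683 -8.49737398 -4.04236864]
```

View pics/scene4.png

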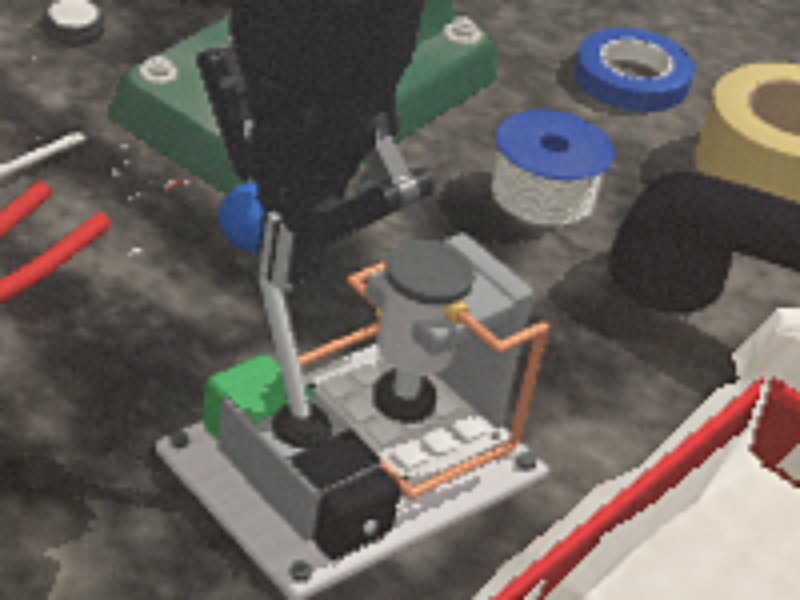

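View pics/wrist4.png

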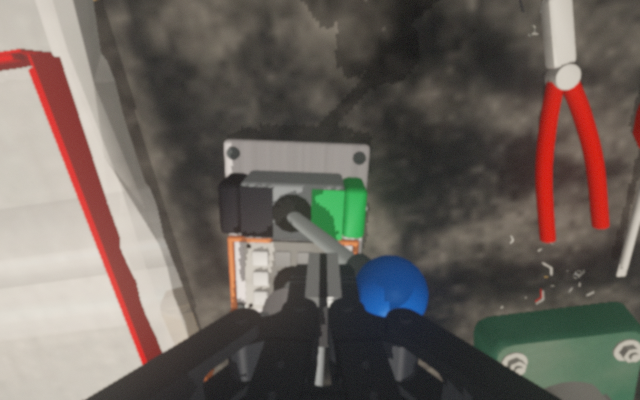

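```bash
python3 -m pendant '[0,0,0,0,2,0,0, 0,0,0,0,2,0,0, 0,0,0,0,0,0,0]';python3 -m pendant '[0,0,0,0,2,0,0, 0,0,0,0,0,0,0]';python3 -m pendant '[0,0,0,0,2,0,0, 0,0,0,0,0,0,0]'
```

```text
clock: 5.2
position: [0.4864, -0.1905, 0.296]
tcp_rot: [[-0.989, 0.148, -0.002], [0.148, 0.989, -0.001], [0.002, -0.002, -1.0]]
ft_force: [-1.1, -10.3, -6.5]
finger_gap: 0.001
clock: 5.37
position: [0.4867, -0.1886, 0.2961]
tcp_rot: [[-0.989, 0.148, -0.002], [0.148, 0.989, -0.002], [0.002, -0.002, -1.0]]
ft_force: [-1.1, -10.5, -5.9]
finger_gap: 0.001
clock: 5.53
position: [0.487, -0.1872, 0.2962]
tcp_rot: [[-0.989, 0.148, -0.002], [0.148, 0.989, -0.004], [0.001, -0.004, -1.0]]
ft_force: [-2.1, -14.7, -6.4]
finger_gap: -0.001
```

The force jumped to about 15 N with the tool barely advancing, so the lever is at the stop. I'll hold here and check.

```bash
Z='x'; python3 -m pendant '[0,0,0,0,0,0,0, 0,0,0,0,0,0,0, 0,0,0,0,0,0,0, 0,0,0,0,0,0,0, 0,0,0,0,0,0,0, 0,0,0,0,0,0,0, 0,0,0,0,0,0,0, 0,0,0,0,0,0,0]'; python3 - <<'E'
from h import *
from station import bot
d=bot.get_image('scene');i=cv2.resize(d['color'][180:330,340:540,::-1],None,fx=4,fy=4);cv2.imwrite('pics/scene5.png',i)
E
python3 -m pendant '[0,0,0,0,0,0,0, 0,0,0,0,0,0,0, 0,0,0,0,0,0,0, 0,0,0,0,0,0,0, 0,0,0,0,0,0,0, 0,0,0,0,0,0,0, 0,0,0,0,0,0,0, 0,0,0,0,0,0,0]';python3 -m pendant '[0,0,0,0,0,0,0, 0,0,0,0,0,0,0, 0,0,0,0,0,0,0, 0,0,0,0,0,0,0, 0,0,0,0,0,0,0, 0,0,0,0,0,0,0, 0,0,0,0,0,0,0, 0,0,0,0,0,0,0]';python3 -m pendant '[0,0,0,0,0,0,0, 0,0,0,0,0,0,0, 0,0,0,0,0,0,0, 0,0,0,0,0,0,0, 0,0,0,0,0,0,0, 0,0,0,0,0,0,0, 0,0,0,0,0,0,0, 0,0,0,0,0,0,0]'
```

```text
clock: 6.2
position: [0.4869, -0.1873, 0.2962]
tcp_rot: [[-0.989, 0.148, -0.002], [0.148, 0.989, -0.003], [0.001, -0.003, -1.0]]
ft_force: [-2.0, -15.3, -5.2]
finger_gap: 0.0
clock: 6.92
position: [0.4869, -0.1873, 0.2962]
tcp_rot: [[-0.989, 0.148, -0.002], [0.148, 0.989, -0.003], [0.001, -0.003, -1.0]]
ft_force: [-3.2, -14.9, -5.1]
finger_gap: 0.002
clock: 7.58
position: [0.4869, -0.1873, 0.2962]
tcp_rot: [[-0.989, 0.148, -0.002], [0.148, 0.989, -0.003], [0.001, -0.003, -1.0]]
ft_force: [-2.2, -14.0, -5.9]
finger_gap: -0.003
clock: 8.25
position: [0.4869, -0.1873, 0.2962]
tcp_rot: [[-0.989, 0.148, -0.002], [0.148, 0.989, -0.003], [0.001, -0.003, -1.0]]
ft_force: [-1.3, -15.0, -5.2]
finger_gap: -0.003
```

View pics/scene5.png

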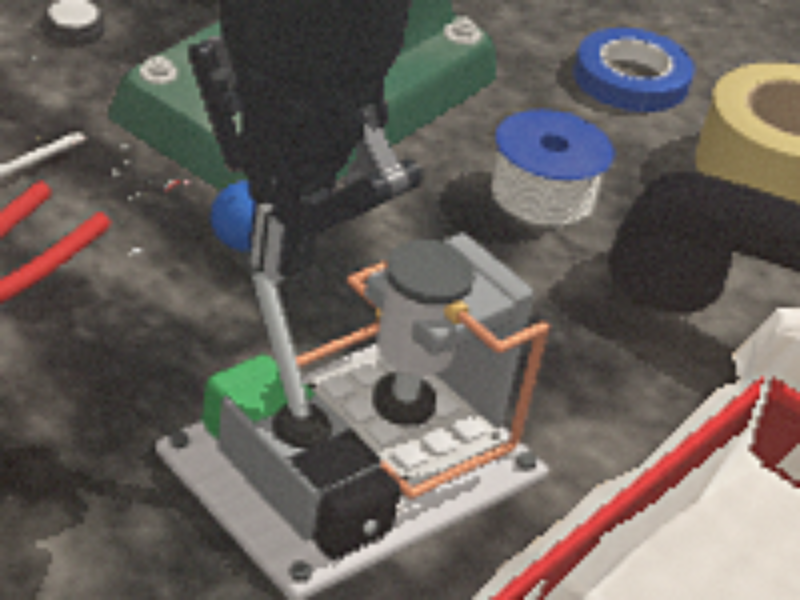

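```bash
python3 - <<'E'
from h import *
S=np.load('scene.npz');M=S['camera_from_world'];K=S['camera_matrix']
for t in(0,.42,.5,.55,.6):
    o=[]
    for L in(.05,.1):
        p=np.array([.4835,-.2147,.05])+L*np.array([.148*np.sin(t),.989*np.sin(t),np.cos(t)])
        q=K@(M[:3,:3]@p+M[:3,3]);q=q[:2]/q[2];o.append((q-[340,180])*4)
    print(t,np.round(o,0))
E
```

```text
0 [[310. 336.]
 [323. 252.]]
0.42 [[279. 317.]
 [260. 216.]]
0.5 [[274. 315.]
 [249. 214.]]
0.55 [[270. 315.]
 [243. 213.]]
0.6 [[267. 314.]
 [236. 212.]]
```

```bash
python3 -m pendant '[0,0,0,0,1,0,0, 0,0,0,0,0,0,0]'; python3 -m pendant '[0,0,0,0,1,0,0, 0,0,0,0,0,0,0]'; python3 - <<'E'
from h import *
from station import bot
a=cv2.imread('pics/scene5.png');d=bot.get_image('scene');i=cv2.resize(d['color'][180:330,340:540,::-1],None,fx=4,fy=4);cv2.imwrite('pics/scene6.png',i)
for x in(a,i):
    h=cv2.inRange(cv2.cvtColor(x,cv2.COLOR_BGR2HSV),(100,120,40),(125,255,255))[150:290,150:350]; p=cv2.findNonZero(h);r=cv2.boundingRect(p);print(r[0]+150,r[1]+150,r[2:])
E
```

```text
clock: 8.42
position: [0.487, -0.1868, 0.2963]
tcp_rot: [[-0.989, 0.148, -0.002], [0.148, 0.989, -0.005], [0.001, -0.005, -1.0]]
ft_force: [-4.1, -19.8, -6.3]
finger_gap: 0.003
clock: 8.58
position: [0.4871, -0.1864, 0.2963]
tcp_rot: [[-0.989, 0.148, -0.002], [0.148, 0.989, -0.006], [0.001, -0.007, -1.0]]
ft_force: [-4.4, -23.6, -7.3]
finger_gap: 0.002
212 181 (44, 70)
212 181 (42, 69)
```

The force rises 4 N per mm and the knob doesn't move, so the lever is on its stop. It has now been held there for more than 3 s, so I'll release it.

```bash
python3 -m pendant '[0,0,0,0,-20,0,0, 0,0,0,0,-30,0,0, 0,0,0,0,-30,0,0, 0,0,0,0,-20,0,0, 0,0,0,0,-12,0,0, 0,0,0,0,0,0,0]'; python3 -m pendant '[0,0,0,0,0,-20,0, 0,0,0,0,0,-25,0, 0,0,0,0,0,-25,0, 0,0,0,0,0,-25,0, 0,0,0,0,0,-20,0, 0,0,0,0,0,0,0, 0,0,0,0,0,0,0, 0,0,0,0,0,0,0]'; python3 - <<'E'
from h import *
from station import bot
T=bot.get_image('top');S=bot.get_image('scene');rs=[]
for nm,lo,hi,ws,wt in(('blue',(100,120,40),(125,255,255),(395,440,220,260),(405,442,155,185)),('yellow',(20,120,80),(35,255,255),(235,265,152,178),(215,245,200,226))):
    for d,w in((S,ws),(T,wt)):
        c,s,m=blob(d['color'],lo,hi,w);print(nm,c,s)
cv2.imwrite('pics/scene7.png',S['color'][:,:,::-1])
E
```

```text
clock: 9.13
position: [0.4706, -0.2963, 0.2964]
tcp_rot: [[-0.989, 0.15, -0.001], [0.15, 0.989, 0.001], [0.001, 0.001, -1.0]]
ft_force: [0.6, -0.5, 0.7]
finger_gap: -0.001
clock: 9.8
position: [0.4712, -0.294, 0.4107]
tcp_rot: [[-0.989, 0.147, -0.001], [0.147, 0.989, 0.002], [0.002, 0.001, -1.0]]
ft_force: [1.4, 1.2, 0.3]
finger_gap: 0.002
blue [421.5 243.5] [413 235  18  18 260]
blue [426.73125 169.29375] [420 163  14  14 160]
yellow [248.43558282 164.63190184] [242 158  14  14 163]
yellow [228.76       212.07428571] [222 205  15  15 175]
```

View pics/scene7.png

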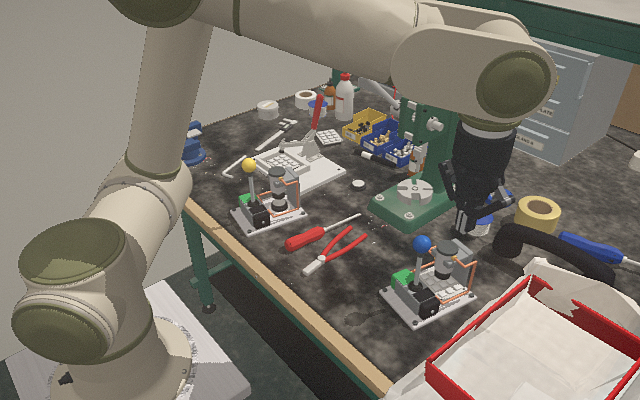

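Both knobs are back at their original pixels: blue at (421.5,243.5) and yellow at (248,165). The arm is clear, so I'm handing in.

```bash
python3 -c "
from station import bot
print(bot.sense()['qvel'],bot.hand_in())"
```

```text
the job is handed in; nothing more can be done
[-0.00741424  0.00173478 -0.00658522 -0.00055351 -0.00072682 -0.00367645] None
```

I pushed the blue-knobbed lever over to its green stop with the closed fingers, from the black side, and held it there for about 3 s. Then I backed off towards the black side, so the lever sprang back on its own, and lifted clear. I handed the job in at about 9.9 s of the 32 s allowed.

- **At the stop:** the force rose from about 10 N to 24 N over the last 4 mm of commanded push. The knob stopped moving in the scene camera, and the pad was down on the keypad. Reading the lever angle from the image gave only about 0.55 rad against the 0.6 rad stop, so I relied on the force and the unmoving knob.
- **After release:** the blue knob is back at its starting position to within 0.1 pixel in both the scene and top views. The yellow knob is within 0.1 pixel in the scene view and 0.5 pixel in the top view. The wrist force was about 2 N or less, and the arm stood clear.

No check failed.

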